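# Open the filter lid of the bench dust extractor

### The job

The filter of the dust extractor is to be emptied of precious-metal dust. Switch the extractor off at its red rocker first; then press the orange snap tab fully in so that the black filter lid springs loose, and push the lid along its rails by the grey thumb ledge until the filter is completely uncovered. The dusty lid must stay flat on the extractor's deck - push it only, never lift it - and leave the things lying around where they are; finish with the tab sprung back out.

Things in the scene. Friction and masses are not known exactly. Their poses are not given: they have to be found in the camera images.
- dust_extractor: Low light-grey box, 136 (x) x 300 (y) x 62 mm high, fixed on the bench; a black battery pack adds 17 mm at its +y end. Origin: centre of its underside; at yaw 0 its x points away from the robot, y left; yaw up to 0.4 rad either way. Offsets below are mm in its frame. Fixed black spring barrels 15 (x) x 34 (y), 11 high, stand on the deck at (40, 73.5) and (-40, 73.5).
- filter_opening (a point): Centre of the filter opening (76 along x, 56 along y, so y -26..30 of the extractor), at deck height, 62 mm above the bench; the pale pleated filter lies in it, hidden by the lid at the start.
- end_stop (a point): On the deck at the inner face of the aluminium end stop, y = -144; the opened lid belongs between it and the opening. Aluminium rails 9.5 mm high, inner faces 103 mm apart, guide the lid from its seat to here; at y 6..42 lips on them (11 mm above the deck, |x| over 46.6) hold the seated lid down.
- power_rocker (a joint): Red rocker switch, 37 long (along the extractor's x), 18 wide, centre at (-34, 122), rocking about the y axis. 0 rad = on: its -x end (nearest the robot) stands raised. 0.4 rad = off: that end pressed down. It stays where it is left; about 1.6 N on the end moves it. Its bezel stands 1.5 mm above the deck.
- rocker_raised_end (a point): On top of the rocker, 2.5 mm in from its -x end, 12 mm above the deck while on, 5.5 mm when off. Pressing straight down here, or up to 5 mm farther toward -x with a broad fingertip, turns it off. Moves with the rocker.
- snap_tab (a joint): Sprung orange snap tab, slides straight down. 0 m = out, 0.008 = fully in; 2 N to start, 5.2 N fully in, springs back when let go. Its tooth stands in a slot at the lid's +y edge and locks the lid; pressed in over 5.5 mm it lets go and sprung pins throw the lid about 13 mm toward the extractor's -y, past the tooth, so the tab can then be let go.
- snap_tab_pad (a point): Centre of the top face of the tab's ribbed pad, 26 x 26 mm, at (0, 75), 11 mm above the deck when out, 3 mm when fully in. Moves with the tab.
- filter_lid: Loose black slotted lid, 100 (x) x 96 (y) x 6 mm thick, 0.1 to 0.18 kg, flat on the deck between the rails. Origin: centre of its underside; axes as the extractor's. It starts at (0, 2.5) of the extractor; the filter is uncovered when its origin is at y = -74 or beyond; it meets the end stop at y = -96.
- lid_ledge (a point): Middle of the +y face of the lid's upright grey thumb ledge (62 mm along x, 6 thick), 6 mm above the lid's top; the ledge's top is 12 mm above the lid's top. Push here toward the extractor's -y, with 1 to 3 N; from the +y side there is 33 mm of flat lid in front of this face.
- brass_brush: Brass scratch brush with wooden back, 14 x 175 x 22 mm, lies behind the extractor, a bystander. Origin: centre of its underside, long axis y.
- silver_cuff: Hammered silver cuff bracelet, 54 x 59 x 22 mm, a bystander on the bench. Origin: centre of its underside.
- tweezers: Steel tweezers, 13 x 122 x 9 mm, a bystander on the bench. Origin: centre of the underside, long axis y.
- loupe_glass: Round magnifier with a black folding handle, 42 x 87 x 9 mm, a bystander on the bench. Origin: centre of its underside.

How it is judged:
On the way, in this order (a step that is already met when the one before it is completed fails the run):
1. the extractor is switched off at the rocker while the lid is still seated (value of joint power_rocker above 0.32 rad and y of filter_lid in the frame of dust_extractor above -0.002 m), for 0.1 s.
2. the snap tab is pressed in (value of joint power_rocker above 0.3 rad and value of joint snap_tab above 0.0055 m), for 0.1 s.
3. the lid is pushed off the filter (y of filter_lid in the frame of dust_extractor below -0.072 m), for 0.1 s.
At the end, for the whole second after the job is handed in: Rocker off (over 0.3 rad), snap tab sprung back out (under 1.5 mm), the lid at rest flat on the deck between the rails (within 4 mm of deck height, tilted under 0.06 rad) with its origin 72 to 101 mm to the -y side of the extractor's origin, so that the filter is fully uncovered (value of joint power_rocker above 0.3 rad and value of joint snap_tab below 0.0015 m and y of filter_lid in the frame of dust_extractor between -0.101 and -0.072 m and x of filter_lid in the frame of dust_extractor between -0.006 and 0.006 m and z of filter_lid in the frame of dust_extractor between 0.058 and 0.066 m and angle between filter_lid's own z axis and vertical below 0.06 rad and linear speed of filter_lid below 0.01 m/s); the robot touches nothing.
It fails at once if the snap tab is pressed in while the extractor is still on (value of joint snap_tab above 0.004 m and value of joint power_rocker below 0.25 rad).
It fails at once if the lid is lifted (8 mm off the deck) or tipped (0.15 rad) (z of filter_lid in the frame of dust_extractor above 0.07 m or angle between filter_lid's own z axis and vertical above 0.15 rad).
It fails at once if a thing lying around is moved by more than 20 mm (distance of any of brass_brush, silver_cuff, tweezers, loupe_glass from where it was at the start of the episode above 0.02 m).
It also fails if it takes over 38 s, if anything falls off the work surface, if the arm or the gripper's body presses on something with over 40 N, if the wrist force passes 120 N, or if a joint passes its speed limit or range.

### The arm

A 6-joint arm with a two-finger parallel gripper is mounted at the origin on a cart in front of the work surface, level with it; the furniture and walls round the work are solid. World frame = base frame: x ahead of the robot, y to its left, z up, the work surface at z = 0. Lengths are in m, angles in rad, forces in N, time in s.
With the tool pointing down it reaches from about 0.225 to 0.875 m from the base axis. Payload 3.4 kg.
Tool frame: the origin (TCP) lies on the centre line of the jaws, within the pads' length; the fingertips stand 17 mm ahead of it and the grasp point (between the pads) lies 2 mm behind it (nose_length is the distance from the TCP to the fingertips, in m); z points along the fingers, y is the line along which they close (so a half turn about z gives the same grasp; the last joint's range is limited). The gripper opens to 85 mm and grips with 20 to 120 N. Pads are 22 mm wide; open, the fingers measure 114 mm over their backs; the gripper's body (76 mm by 85 mm) begins 54 mm behind the grasp point. The pads swing forward as they close: fully open they stand 13 mm farther back than shut.
Start: joints at [-1.272, 0.276, 1.505, -0, 1.361, -0.121], TCP at [0.234, -0.525, 0.248] pointing down, gripper open.
Joint ranges: [-2.89, 2.89], [-0.75, 2.08], [0.22, 2.7], [-1.18, 4.32], [0.11, 2.71], [-2.7, 2.7]. Speed limits (rad/s): [2.57, 2.57, 3.14, 3.14, 3.14, 3.14].

### API

Orientations are given as a unit quaternion [w, x, y, z].
In Python, from rig import get_state, get_image, sign_off, find_in, place_of, nose_length gives the robot as it stands.
- The arm moves only by the tool apply_moves, never from a script. Its argument "deltas" is one flat list of numbers, 5 for each row, row after row: the finger opening in mm, from 0 to 85.4, then the shift along the tool's x, y, z in mm, then the turn about the tool's z in degrees. A call has 1 to 12 rows; each row is the pose to reach, as a shift and turn from the pose commanded when the call began, along the tool's axes at that moment; what a row does not reach only later rows make up. A row lasts 1/12 s, in which the tool goes at most 41.7 mm and 7.16 degrees, less where a joint would pass 70% of its speed; a pose out of reach is approached as far as the arm can. A call with a gripper value outside its range is refused whole. The fingers move at their own pace and stop on an object; "squeeze" is the grip in N (left out, the last holds). Time passes only in rows, so rows that repeat a pose let the fingers close. It gives the time, the measured TCP pose, the force, the opening and the grip force at its end, in the units of the state.
- get_state(): the state, without advancing time (a new reading comes with each control period).
- get_image(name): name is "scene" or "top" or "wrist"; returns a dict with "frame" (400x640x3 uint8, red, green, blue), "K" (3x3 intrinsics, pixels), "position" and "orientation" of the camera in the world. Camera axes: x right, y down, z forward; pixel columns grow to the right and rows downward; lengths in m; the calibration is good to about 2 mm. The wrist camera is an equidistant fisheye: a pixel r from the principal point sees the ray r / f radians off the axis. A picture is of the moment at which its call begins. There is no depth.
- sign_off(): hands the job in; it is judged then, once.
Trained networks look in a picture, given as the dict that the camera call returned (one of the last four; its "shot" number tells which), for a name from the list of things; names that differ only in an ending like _2 or _b are one class to them, and where a whole thing is asked for, a point or a joint stands for the part that bears it (a point fixed in the world has none). Each returns a list of dicts, best first, with "score" (0 to 1); they miss things now and then, are a little off and sometimes report something else, mostly with a low value. They report only what shows in the picture. A call takes as long as a camera call.
- find_in(query, picture): "point" ([column, row] in pixels, amid what is visible of it).
- place_of(query, picture): "point" ([column, row] in pixels: a listed point, or the origin of a listed thing).
The state is a dict: "clock": time; "qpos": joint angles; "qd": joint speeds; "effort": joint torques, N m; "position": TCP position; "ee_rot": TCP orientation; "contact_force": force on the tool from outside, world axes, zero at the start; "moment": the same for the moment, N m; "width": finger opening in m; "gripper_force": force on a finger pad.
Only numpy, scipy, OpenCV 4.12 (cv2) and the standard library are available. Lean on these libraries where they do the work, as an engineer would, in place of code of your own. Each camera call takes 0.05 s, during which the arm holds its last target. There are 200 camera calls.

## Working session

There is one attempt and no reset: what is moved stays moved. The work goes in short steps, Python scripts to look and compute and a tool call to move; the robot and the scene stay as the last step left them, time stands still between calls to the robot, and variables do not carry over. Pictures are saved under pics/ and viewed, at most 10 in all, crops included, and the job is handed in when it is done.

Besides the shell and the picture viewer there is one more tool, called after ">>>" as name(argument=value, ...), one argument or row to a line, values as JSON. apply_moves: Moves the arm, as the interface text tells. Its arguments: {"type":"object","properties":{"deltas":{"type":"array"},"squeeze":{"type":"number"}},"required":["deltas"]}

```bash
mkdir -p pics; ls
cat > h.py <<'E'
import numpy as np, cv2
from scipy.spatial.transform import Rotation as R
from rig import *
def rot(q): return R.from_quat([q[1],q[2],q[3],q[0]])
def ray(im,p):
    K=np.array(im["K"]); d=np.array([(p[0]-K[0,2])/K[0,0],(p[1]-K[1,2])/K[1,1],1])
    return np.array(im["position"]), rot(im["orientation"]).apply(d/np.linalg.norm(d))
def onz(im,p,z):
    o,d=ray(im,p); return o+d*(z-o[2])/d[2]
def proj(im,P):
    c=rot(im["orientation"]).inv().apply(np.array(P)-np.array(im["position"])); K=np.array(im["K"])
    return K[0,0]*c[...,0]/c[...,2]+K[0,2],K[1,1]*c[...,1]/c[...,2]+K[1,2]
E
python3 - <<'E'
from h import *
s=get_state(); print({k:np.round(v,3) for k,v in s.items()}, nose_length)
for n in("top","scene"):
    im=get_image(n); cv2.imwrite(f"pics/{n}0.png",im["frame"][:,:,::-1])
    print(n,np.round(im["position"],3),np.round(im["orientation"],3),np.round(im["K"],1).tolist())
    for q,z in(("dust_extractor",0),("filter_opening",.062),("end_stop",.062),("rocker_raised_end",.074),("snap_tab_pad",.073),("filter_lid",.062),("lid_ledge",.074),("brass_brush",0),("silver_cuff",0),("tweezers",0),("loupe_glass",0)):
        r=place_of(q,im)
        for a in r[:1]: print(q,round(a["score"],2),np.round(a["point"],1),np.round(onz(im,a["point"],z),4))
E
```

```text
pics
{'clock': np.float64(0.0), 'qpos': array([-1.272,  0.277,  1.506,  0.   ,  1.361, -0.121]), 'qd': array([ 0.001, -0.001, -0.   , -0.   ,  0.   , -0.   ]), 'effort': array([ 2.0000e-03, -4.1676e+01, -2.4581e+01,  0.0000e+00,  1.1000e-02,
       -0.0000e+00]), 'position': array([ 0.234, -0.525,  0.247]), 'ee_rot': array([-0.001,  0.978,  0.208, -0.   ]), 'contact_force': array([-0.501,  0.336,  0.016]), 'moment': array([-0.03 ,  0.027,  0.038]), 'gripper_force': np.float64(0.0), 'width': np.float64(0.085)} 0.017
top [ 0.479 -0.136  0.994] [ 0.026 -0.703  0.708 -0.063] [[385.1, 0.0, 312.7], [0.0, 385.1, 192.4], [0.0, 0.0, 1.0]]
dust_extractor 0.73 [255.3 191.2] [ 0.6077 -0.0415  0.    ]
end_stop 0.8 [318.7 208.4] [ 0.5568 -0.2009  0.062 ]
rocker_raised_end 0.64 [205.2 203.9] [0.5683 0.0691 0.074 ]
snap_tab_pad 0.43 [229.4 190.8] [0.5995 0.013  0.073 ]
filter_lid 0.76 [254.5 194. ] [ 0.5928 -0.0455  0.062 ]
lid_ledge 0.87 [252.5 189.6] [ 0.602  -0.0418  0.074 ]
brass_brush 0.59 [267.3 159.1] [ 0.6923 -0.072   0.    ]
loupe_glass 0.54 [440.1 203.8] [ 0.5721 -0.5269 -0.    ]
scene [-0.263 -1.025  0.803] [-0.455  0.802 -0.341  0.184] [[515.2, 0.0, 328.2], [0.0, 515.2, 201.1], [0.0, 0.0, 1.0]]
dust_extractor 0.88 [301.7 207.6] [ 0.5957 -0.0594  0.    ]
filter_opening 0.56 [298.4 185.8] [ 0.6052 -0.0389  0.062 ]
end_stop 0.73 [302.9 186.2] [ 0.6125 -0.0503  0.062 ]
rocker_raised_end 0.49 [262.7 171.8] [0.576  0.0875 0.074 ]
snap_tab_pad 0.6 [286.6 176.1] [0.6082 0.0153 0.073 ]
filter_lid 0.67 [302.6 189.8] [ 0.5975 -0.065   0.062 ]
lid_ledge 0.88 [298.8 184.9] [ 0.5955 -0.0518  0.074 ]
silver_cuff 0.57 [381.8 235.2] [ 0.6471 -0.3211  0.    ]
tweezers 0.66 [401.7 260. ] [ 0.5971 -0.4265  0.    ]
loupe_glass 0.69 [433.  281.6] [ 0.5814 -0.5315  0.    ]
```

Run:
```python
import cv2
a=cv2.imread("pics/top0.png")[130:260,160:360]; cv2.imwrite("pics/top0c.png",cv2.resize(a,None,fx=4,fy=4,interpolation=cv2.INTER_CUBIC))
```

```text
(no output)
```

View pics/top0c.png

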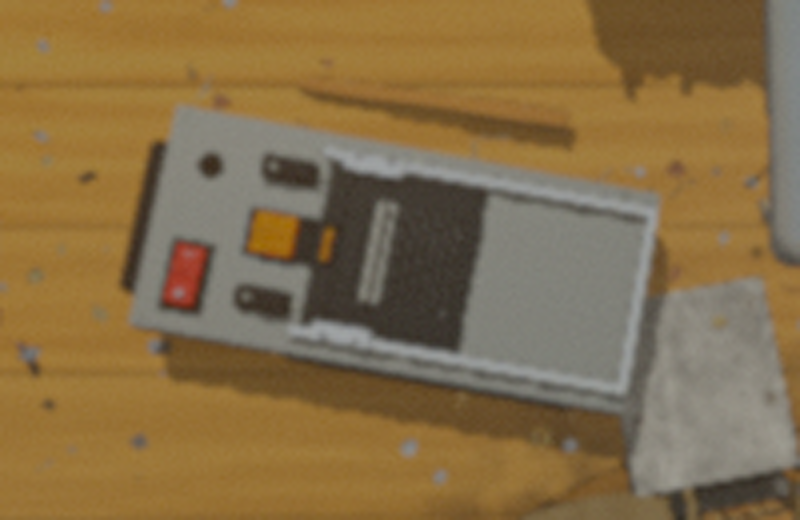

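View pics/scene0.png

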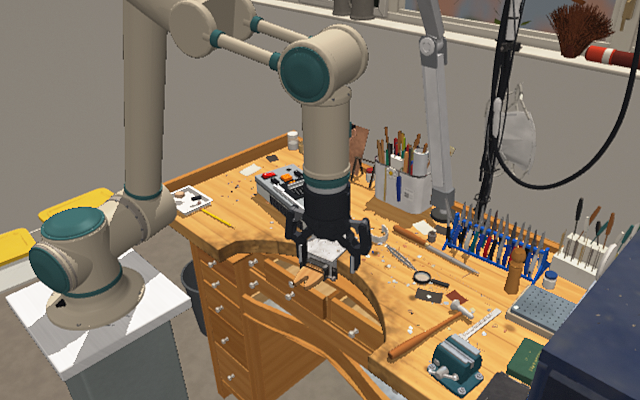

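View pics/top0.png

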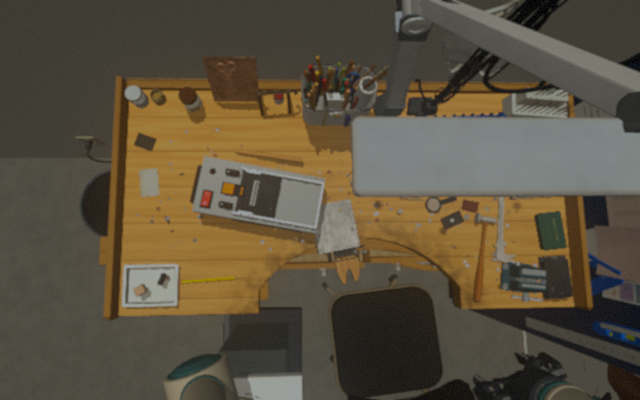

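```bash
cat > fit.py <<'E'
from h import *
from scipy.optimize import least_squares
im=get_image("top")
# extractor-frame points (mm) and crop pixels
F=[((68,150,62),(178,108)),((-68,150,62),(132,325)),((68,-150,62),(658,192)),((-68,-150,62),(628,406)),
   ((-34,122,70),(187,275)),((0,75,73),(272,234)),((0,17.5-3,80),(379,252)),((40,73.5,73),(290,171)),((-40,73.5,73),(264,301))]
P=np.array([f[0] for f in F])/1000; px=np.array([f[1] for f in F])/4+[160,130]-.375
def res(p):
    W=R.from_euler("z",p[2]).apply(P)+[p[0],p[1],0]; u,v=proj(im,W); return np.r_[u-px[:,0],v-px[:,1]]
s=least_squares(res,[.6,-.04,-.17],loss="soft_l1"); print(np.round(s.x,4),np.round(s.fun.reshape(2,-1),1))
np.save("pose.npy",s.x)
E
python3 fit.py
```

```text
[ 0.5928 -0.0583 -0.1738] [[-0.2 -0.1  1.  -0.4 -0.1  0.8 -1.2  0.   0.2]
 [-0.3  0.5 -0.5  0.8  0.6  0.1 -0.6 -0.3 -0.2]]
```

The top view shows the extractor clear, with the grey deck spanning columns 193–325 and rows 157–233, the red rocker near (206,199), the orange tab near (228,188) and the ledge near (255,193). The feature fit gives residuals under about 1.2 px, so I can go on to the rocker.

```bash
cat > go.py <<'E'
import sys
from h import *
# extractor-frame fingertip targets (mm): prints shift along tool axes and turn to align tool x with extractor x
x,y,a=np.load("pose.npy"); s=get_state(); T=rot(s["ee_rot"]); p=np.array(s["position"])
tx=T.apply([1,0,0]); yaw=np.arctan2(tx[1],tx[0])
tip=p+T.apply([0,0,nose_length]); Re=R.from_euler("z",a)
print("tip in extractor",np.round(Re.inv().apply(tip-[x,y,0])*1000,1),"turn",round(np.degrees(yaw-a),2),"tilt",np.round(T.apply([0,0,1]),4),"F",np.round(s["contact_force"],2),"t",s["clock"])
for g in sys.argv[1:]:
    g=np.array([float(v) for v in g.split(",")])/1000
    W=Re.apply(g)+[x,y,0]; print(np.round(g*1000,1),"world",np.round(W,3),"shift",np.round(T.inv().apply(W-tip)*1000,1))
E
python3 go.py -- 2>/dev/null; python3 go.py "-55,122,180" "-55,122,74" "0,77,180"
```

```text
tip in extractor [-272.3 -521.7  231.3] turn 34.01 tilt [ 0.e+00 -1.e-04 -1.e+00] F [-0.06 -0.58  0.1 ] t 1.25
tip in extractor [-272.3 -521.7  231.3] turn 34.01 tilt [ 0.e+00 -1.e-04 -1.e+00] F [-0.06 -0.58  0.1 ] t 1.25
[-55. 122. 180.] world [0.56  0.071 0.18 ] shift [ 540.2 -412.1   51.3]
[-55. 122.  74.] world [0.56  0.071 0.074] shift [ 540.2 -412.1  157.3]
[  0.  77. 180.] world [0.606 0.018 0.18 ] shift [ 560.6 -344.    51.3]
```

>>> apply_moves(
  deltas=[0,31,-24,0,3,0,62,-48,0,6,0,93,-72,0,9,0,124,-96,0,12,0,155,-120,0,15,0,186,-144,0,18,0,217,-168,0,21,0,248,-192,0,24,0,279,-215,0,27,0,310,-238,0,30,0,341,-261,0,32,0,372,-284,0,34],
  squeeze=20,
)

```text
clock: 2.25
position: [0.4589, -0.1123, 0.2486]
ee_rot: [0.0, 0.996, -0.088, 0.0]
contact_force: [1.4, -0.3, 0.2]
width: -0.0001
gripper_force: 0.0
```

```bash
python3 go.py "-55,122,120"
```

```text
tip in extractor [-122.5  -76.4  231.6] turn -0.09 tilt [ 8.e-04 -5.e-04 -1.e+00] F [ 1.43 -0.33  0.21] t 2.25
[-55. 122. 120.] world [0.56  0.071 0.12 ] shift [  67.1 -198.5  111.6]
```

>>> apply_moves(
  deltas=[0,11,-33,13,0,0,22,-66,26,0,0,33,-99,39,0,0,44,-132,52,0,0,56,-165,70,0,0,67,-198,90,0,0,67,-198,111,0,0,67,-198,111,0,0,67,-198,111,0],
)

```text
clock: 3.0
position: [0.5574, 0.0694, 0.1363]
ee_rot: [0.0, 0.996, -0.086, -0.002]
contact_force: [-0.6, -0.9, -0.4]
width: 0.0002
gripper_force: 0.0
```

```bash
python3 go.py "-55,122,78" "-55,122,66"
python3 - <<'E'
from h import *
im=get_image("wrist"); cv2.imwrite("pics/w1.png",im["frame"][:,:,::-1]); K=np.array(im["K"]); print(K.tolist(),np.round(im["position"],4),im["orientation"])
def fish(px,z):
    v=np.array([(px[0]-K[0,2])/K[0,0],(px[1]-K[1,2])/K[1,1]]); t=np.linalg.norm(v)
    d=rot(im["orientation"]).apply(np.r_[np.sin(t)*v/t,np.cos(t)]); o=np.array(im["position"]); return o+d*(z-o[2])/d[2]
x,y,a=np.load("pose.npy"); Re=R.from_euler("z",a)
for q,z in(("rocker_raised_end",.074),("snap_tab_pad",.073),("lid_ledge",.074),("filter_lid",.062),("end_stop",.062)):
    for r in place_of(q,im)[:1]: print(q,round(r["score"],2),np.round(r["point"],1),np.round(Re.inv().apply(fish(r["point"],z)-[x,y,0])*1000,1))
E
```

```text
tip in extractor [-57.  119.7 119.3] turn 0.07 tilt [-3.6e-03 -6.0e-04 -1.0e+00] F [-0.55 -0.91 -0.38] t 3.0
[-55. 122.  78.] world [0.56  0.071 0.078] shift [ 2.1 -2.4 41.3]
[-55. 122.  66.] world [0.56  0.071 0.066] shift [ 2.2 -2.4 53.3]
[[309.70691628693146, 0.0, 320.68900646579993], [0.0, 309.70691628693146, 201.9905350284692], [0.0, 0.0, 1.0]] [0.6364 0.0559 0.2615] [-0.10363989 -0.63471957  0.75588483  0.1225886 ]
rocker_raised_end 0.96 [313.7 217.6] [-50.2 124.3  74. ]
snap_tab_pad 0.97 [390.4 141.2] [-0.1 76.6 73. ]
lid_ledge 0.83 [472.7 152.4] [-4.8 19.  74. ]
filter_lid 0.92 [483.5 149.3] [-3.9  3.7 62. ]
end_stop 0.72 [606.6 165.6] [  -7.9 -145.7   62. ]
```

View pics/w1.png

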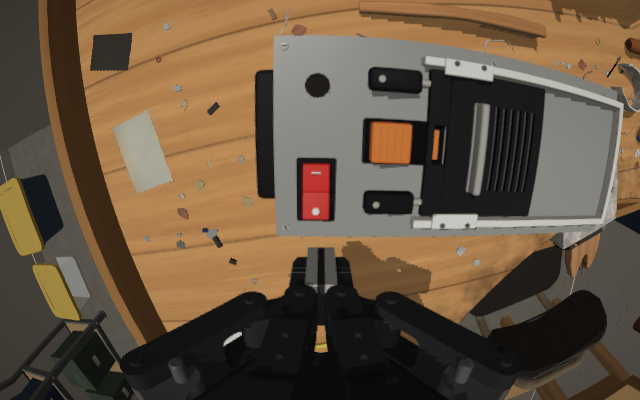

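The wrist view shows the red rocker at (316,192) with its raised end near (315,212). The tab is at (390,141) and the ledge at (480,150). They agree with the fit to about 2–4 mm, and the closed fingertips sit at (321,250). Next I press the rocker.

>>> apply_moves(
  deltas=[0,2,-3,14,0,0,2,-3,28,0,0,2,-3,36,0,0,2,-3,40,0,0,2,-3,44,0,0,2,-3,47,0,0,2,-3,50,0,0,2,-3,52,0,0,2,-3,52,0,0,2,-3,52,0],
)

```text
clock: 4.13
position: [0.5615, 0.0719, 0.0854]
ee_rot: [0.0, 0.996, -0.087, 0.001]
contact_force: [-0.0, 0.5, -0.4]
width: -0.0005
gripper_force: 0.0
```

```bash
python3 go.py "-55,122,66"
```

```text
tip in extractor [-53.4 122.9  68.4] turn 0.02 tilt [ 1.2e-03 -1.0e-04 -1.0e+00] F [-0.01  0.46 -0.41] t 4.1333
[-55. 122.  66.] world [0.56  0.071 0.066] shift [-1.6  0.9  2.4]
```

>>> apply_moves(
  deltas=[0,-1,0,1,0,0,-1,0,2,0,0,-1,0,3,0,0,-1,0,3,0,0,-1,0,3,0],
)

```text
clock: 4.55
position: [0.5616, 0.072, 0.0845]
ee_rot: [0.0, 0.996, -0.087, 0.002]
contact_force: [-1.3, -0.2, 11.0]
width: -0.0001
gripper_force: 5.8
```

>>> apply_moves(
  deltas=[0,0,0,-10,0,0,0,0,-25,0,0,10,10,-42,0,0,35,30,-45,0,0,55,47,-45,0,0,55,47,-45,0,0,55,47,-45,0,0,55,47,-45,0],
)

```text
clock: 5.22
position: [0.6053, 0.0166, 0.1269]
ee_rot: [-0.0, 0.996, -0.087, -0.001]
contact_force: [-0.2, -0.3, -0.6]
width: 0.0
gripper_force: 0.0
```

```bash
python3 go.py "0,77,76" "0,77,66"
python3 - <<'E'
from h import *
im=get_image("wrist"); f=im["frame"][:,:,::-1]; cv2.imwrite("pics/w2.png",cv2.resize(f[120:360,180:500],None,fx=2.5,fy=2.5))
for q in("rocker_raised_end","snap_tab_pad"): print(q,place_of(q,im)[:1])
E
```

```text
tip in extractor [ -0.7  75.9 109.9] turn -0.02 tilt [-1.6e-03  6.0e-04 -1.0e+00] F [-0.19 -0.29 -0.63] t 5.2167
[ 0. 77. 76.] world [0.606 0.018 0.076] shift [ 0.8 -1.1 33.9]
[ 0. 77. 66.] world [0.606 0.018 0.066] shift [ 0.8 -1.1 43.9]
rocker_raised_end [{'point': [256.8, 295.7], 'score': 0.7}]
snap_tab_pad [{'point': [321.2, 228.5], 'score': 0.57}]
```

View pics/w2.png

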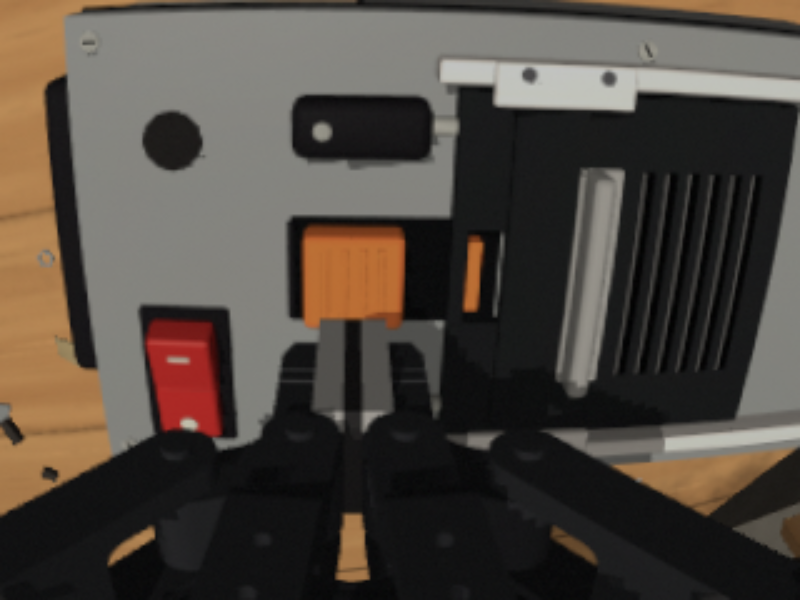

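The tab pad is at (353,272) in the crop, just ahead of the fingertips at (353,350). The lid is still seated, with the tooth showing in its slot. The rocker's near end now lies low. Next I press the tab.

>>> apply_moves(
  deltas=[0,1,-1,18,0,0,1,-1,30,0,0,1,-1,36,0,0,1,-1,40,0,0,1,-1,43,0,0,1,-1,45,0,0,1,-1,47,0,0,1,-1,47,0,0,1,-1,47,0,0,1,-1,47,0],
)

```text
clock: 6.2
position: [0.6062, 0.018, 0.0818]
ee_rot: [-0.0, 0.996, -0.087, -0.001]
contact_force: [-4.6, 2.6, 9.5]
width: -0.0
gripper_force: 4.9
```

```bash
python3 go.py "0,77,66"
```

```text
tip in extractor [ 0.  77.5 64.8] turn 0.02 tilt [-0.0011  0.001  -1.    ] F [-4.59  2.56  9.49] t 6.2
[ 0. 77. 66.] world [0.606 0.018 0.066] shift [-0.   0.5 -1.2]
```

>>> apply_moves(
  deltas=[0,0,0,-8,0,0,0,0,-22,0,0,0,10,-38,0,0,0,30,-40,0,0,0,49,-40,0,0,0,49,-40,0,0,0,49,-40,0,0,0,49,-40,0],
)

```text
clock: 6.87
position: [0.5991, -0.0309, 0.1204]
ee_rot: [-0.0, 0.996, -0.087, 0.0]
contact_force: [0.7, 0.8, 0.1]
width: -0.0001
gripper_force: 0.0
```

```bash
python3 go.py "0,28,71.5"
python3 - <<'E'
from h import *
im=get_image("wrist"); f=im["frame"][:,:,::-1]; cv2.imwrite("pics/w3.png",cv2.resize(f[120:360,160:480],None,fx=2.5,fy=2.5))
K=np.array(im["K"])
def fish(px,z):
    v=np.array([(px[0]-K[0,2])/K[0,0],(px[1]-K[1,2])/K[1,1]]); t=np.linalg.norm(v)
    d=rot(im["orientation"]).apply(np.r_[np.sin(t)*v/t,np.cos(t)]); o=np.array(im["position"]); return o+d*(z-o[2])/d[2]
x,y,a=np.load("pose.npy"); Re=R.from_euler("z",a)
for q,z in(("rocker_raised_end",.0675),("snap_tab_pad",.073),("lid_ledge",.074),("filter_lid",.062)):
    for r in place_of(q,im)[:1]: print(q,round(r["score"],2),np.round(r["point"],1),np.round(Re.inv().apply(fish(r["point"],z)-[x,y,0])*1000,1))
E
```

```text
tip in extractor [  1.5  28.1 103.4] turn -0.02 tilt [ 9.e-04  2.e-04 -1.e+00] F [0.75 0.77 0.11] t 6.8667
[ 0.  28.  71.5] world [ 0.598 -0.031  0.072] shift [-1.5  0.1 31.9]
rocker_raised_end 0.96 [194.4 297. ] [-52.5 122.8  67.5]
snap_tab_pad 0.78 [245.4 236.6] [ 1.3 75.4 73. ]
lid_ledge 0.7 [383.7 244.2] [ -3.4 -11.1  74. ]
filter_lid 0.59 [402.9 235.1] [ -2.8 -26.6  62. ]
```

View pics/w3.png

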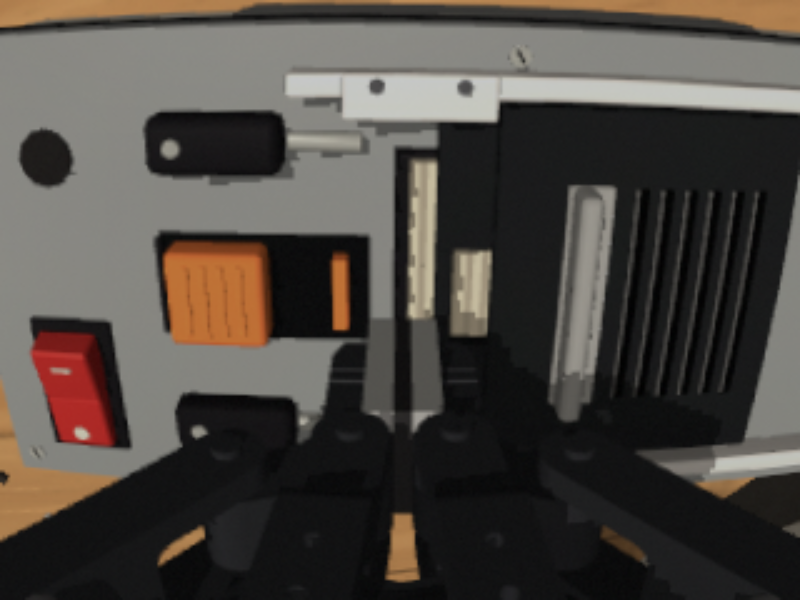

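The lid sprang to y ≈ -26 mm: the filter strip shows at (425,240) and the ledge at (585,300). The tab is back out at (218,293), clear of the lid. Next I come down behind the ledge and push.

>>> apply_moves(
  deltas=[0,-1,8,10,0,0,-2,12,22,0,0,-2,12,29,0,0,-2,12,32,0,0,-2,12,32,0,0,-2,18,32,0,0,-2,23,32,0,0,-2,28,32,0,0,-2,33,32,0,0,-2,38,32,0,0,-2,43,32,0,0,-2,48,32,0],
)

```text
clock: 8.12
position: [0.5887, -0.0784, 0.0887]
ee_rot: [-0.0, 0.996, -0.087, 0.0]
contact_force: [0.2, 1.9, 1.8]
width: -0.0004
gripper_force: 1.3
```

```bash
python3 go.py "0,-62,71.5"
```

```text
tip in extractor [ -0.6 -20.5  71.7] turn -0.01 tilt [ 9.e-04  4.e-04 -1.e+00] F [0.18 1.9  1.8 ] t 8.1167
[  0.  -62.   71.5] world [ 0.582 -0.119  0.072] shift [ 0.6 41.5  0.2]
```

Contact is about 2 N, as expected. I keep pushing.

>>> apply_moves(
  deltas=[0,0,5,0,0,0,0,10,0,0,0,0,15,0,0,0,0,20,0,0,0,0,24,0,0,0,0,28,0,0,0,0,32,0,0,0,0,35,0,0,0,0,38,0,0,0,0,40,0,0,0,0,41,0,0,0,0,41,0,0],
)

```text
clock: 9.12
position: [0.5815, -0.1187, 0.0885]
ee_rot: [0.0, 0.996, -0.087, 0.0]
contact_force: [1.5, 2.9, 6.2]
width: 0.0002
gripper_force: 2.5
```

>>> apply_moves(
  deltas=[0,0,-3,0,0,0,0,-6,-2,0,0,0,-8,-15,0,0,0,-8,-40,0,0,0,-8,-70,0,0,0,-8,-100,0,0,0,-8,-100,0,0,0,-8,-100,0],
)

```text
clock: 9.78
position: [0.5835, -0.1113, 0.1899]
ee_rot: [0.001, 0.996, -0.087, 0.002]
contact_force: [-0.2, 0.9, 0.3]
width: -0.0002
gripper_force: 0.0
```

```bash
python3 go.py
python3 - <<'E'
from h import *
im=get_image("wrist"); f=im["frame"][:,:,::-1]; cv2.imwrite("pics/w4.png",f)
K=np.array(im["K"])
def fish(px,z):
    v=np.array([(px[0]-K[0,2])/K[0,0],(px[1]-K[1,2])/K[1,1]]); t=np.linalg.norm(v)
    d=rot(im["orientation"]).apply(np.r_[np.sin(t)*v/t,np.cos(t)]); o=np.array(im["position"]); return o+d*(z-o[2])/d[2]
x,y,a=np.load("pose.npy"); Re=R.from_euler("z",a)
for q,z in(("rocker_raised_end",.0675),("snap_tab_pad",.073),("lid_ledge",.074),("filter_lid",.062),("end_stop",.062),("filter_opening",.062)):
    for r in place_of(q,im)[:1]: print(q,round(r["score"],2),np.round(r["point"],1),np.round(Re.inv().apply(fish(r["point"],z)-[x,y,0])*1000,1))
E
```

```text
tip in extractor [ 1.000e-01 -5.380e+01  1.729e+02] turn 0.03 tilt [ 0.0031 -0.0023 -1.    ] F [-0.17  0.88  0.3 ] t 9.7833
rocker_raised_end 0.98 [145.6 246.3] [-48.4 122.3  67.5]
snap_tab_pad 0.97 [178.5 202.9] [-0.7 72.4 73. ]
lid_ledge 0.78 [343. 205.] [ -2.3 -72.2  74. ]
filter_lid 0.92 [358.5 204.5] [ -5.9 -86.6  62. ]
end_stop 0.91 [419.9 204.8] [  -6.3 -142.7   62. ]
filter_opening 0.81 [259.7 200.3] [-1.9 -0.7 62. ]
```

View pics/w4.png

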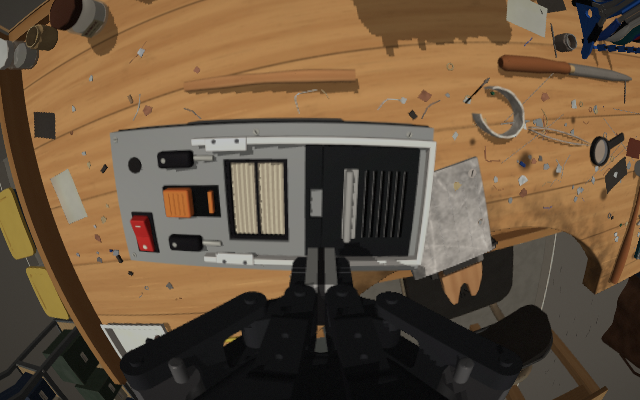

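The filter at (259,200) is fully uncovered. The lid lies flat between the rails at y ≈ -87 mm, the tab is out, the rocker is off, and the robot is clear of everything.

```bash
python3 -c "
from rig import *
print(sign_off())"
```

```text
the job is handed in; nothing more can be done
None
```

I switched the extractor off, pressed the tab (it has sprung back out) and pushed the lid flat to y ≈ -87 mm, which fully uncovers the filter; the job is handed in, but sign-off returned no verdict.

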